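# Swap chisel for level under the lift-out trays

### The job

The chisel work is done and the shelf board is to be checked: the spirit level lies at the bottom of the tool case under the two lift-out trays. Lift out both trays, keeping them level, and stand them on the rubber mat; lay the level lengthwise along the middle of the shelf board and put the chisel away flat on the floor of the case, lengthwise in its middle. Then put each tray back on the ledges in exactly the place it came from, and let go of everything.

Things in the scene. Friction and masses are not known exactly. Their poses are not given: they have to be found in the camera images.
- tool_case: Open plywood case with dark corner irons, fixed; outside 178 (x) x 308 (y, its length) x 58 mm high, walls 9, floor 6 mm. Origin: centre of its underside. A ledge 15 mm wide along each long inner wall, top 42 mm above the origin; 130 mm clear between the ledges, 290 mm inside length. The trays stand on the ledges, one at each end, gap between them, 7 mm play either way in x.
- socket_tray: Loose wooden tray, 146 (x) x 90 (y) x 30 mm high, with ten steel sockets fixed in it, 0.4 kg. Origin: centre of its underside. A centre board 12 mm thick along x rises as a handle (90 mm long) to 66 mm above the origin: grip it from above, closing along y, about 50 mm above the origin. Starts on the ledges at either end of the case, about 94 mm from its centre, x along the case's x.
- screw_tray: Loose wooden tray of the same size and handle as the socket tray (146 x 90 x 30 mm, handle board 12 mm thick in y, up to 66 mm), but with six compartments, one empty, the others with screws, plugs and nuts (fixed in it), 0.35 kg. Origin: centre of its underside. Starts on the ledges at the other end of the case.
- level: Orange and silver torpedo spirit level, 46 (x) x 230 (y) x 21 mm high. Origin: centre of its underside. Starts on the floor of the case, along the case's length, both ends under the trays, seen in the gap between them.
- chisel: Loose wood chisel with wooden handle on the worktop in front of the case, 27 (x) x 250 (y) x 31 mm high. Origin: centre of the underside of its extents. Handle 26 mm wide, 30 mm high, from y = 9 to 125 mm; blade points to -y. Grip the handle across x near y = 22 mm, close to its balance.
- mat: Dark grey ribbed rubber bench mat, 190 (x) x 250 (y) x 4 mm, fixed. Origin: centre of its underside. Room for both trays side by side along y. Left or right of the case.
- shelf_board: Bare wooden shelf board on two cleats, fixed, 110 (x) x 300 mm (y, its length), its top 36 mm above the origin. Origin: centre of the underside, on the worktop. On the other side of the case from the mat.

How it is judged:
On the way, in this order (a step that is already met when the one before it is completed fails the run):
1. both trays stand together on the rubber mat (x of socket_tray in the frame of mat between -0.08 and 0.08 m and y of socket_tray in the frame of mat between -0.12 and 0.12 m and height (world z) of each of socket_tray, screw_tray below 0.012 m and linear speed of each of socket_tray, screw_tray below 0.03 m/s and x of screw_tray in the frame of mat between -0.08 and 0.08 m and y of screw_tray in the frame of mat between -0.12 and 0.12 m), for 0.2 s.
2. the level lies along the middle of the shelf board and the chisel flat on the floor of the case, both let go (x of level in the frame of shelf_board between -0.015 and 0.015 m and y of level in the frame of shelf_board between -0.03 and 0.03 m and z of level in the frame of shelf_board between 0.03 and 0.042 m and angle between the y axis of level and the y axis of shelf_board, either way round below 0.12 rad and angle between level's own z axis and vertical below 0.1 rad and linear speed of each of level, chisel below 0.02 m/s and x of chisel in the frame of tool_case between -0.03 and 0.03 m and y of chisel in the frame of tool_case between -0.02 and 0.02 m and z of chisel in the frame of tool_case between 0 and 0.014 m and angle between the y axis of chisel and the y axis of tool_case, either way round below 0.2 rad and contact force between the fingers and socket_tray below 0.2 N and contact force between the fingers and screw_tray below 0.2 N and contact force between the fingers and level below 0.2 N and contact force between the fingers and chisel below 0.2 N), for 0.2 s.
At the end, for the whole second after the job is handed in: Level flat along the shelf board (15 mm of the middle across, 30 mm along, 7 deg); chisel flat on the case floor, lengthwise (30 mm of the middle across, 20 mm along, 11 deg); each tray seated level on the ledges within 15 mm and 6 deg of where it started; all released, at rest (all of step 2 and distance of each of socket_tray, screw_tray from where it was at the start of the episode below 0.015 m and angle between the x axis of each of socket_tray, screw_tray and the x axis of tool_case, either way round below 0.1 rad and angle between each of socket_tray, screw_tray's own z axis and vertical below 0.06 rad and linear speed of each of socket_tray, screw_tray below 0.02 m/s and z of socket_tray in the frame of tool_case between 0.036 and 0.046 m and z of screw_tray in the frame of tool_case between 0.036 and 0.046 m); the robot touches nothing.
It fails at once if a tray is tipped by more than about 30 degrees, so that its contents would spill (angle between any of socket_tray, screw_tray's own z axis and vertical above 0.52 rad).
It also fails if it takes over 141 s, if anything falls off the work surface, if the arm or the gripper's body presses on something with over 40 N, if the wrist force passes 120 N, or if a joint passes its speed limit or range.

### The arm

A 7-joint arm with a two-finger parallel gripper is mounted at the origin on a cart in front of the work surface, level with it; the furniture and walls round the work are solid. World frame = base frame: x ahead of the robot, y to its left, z up, the work surface at z = 0. Lengths are in m, angles in rad, forces in N, time in s.
With the tool pointing down it reaches from about 0.4 to 0.85 m from the base axis. Payload 10.4 kg.
Tool frame: the origin (TCP) lies on the centre line of the jaws, within the pads' length; the fingertips stand 11 mm ahead of it and the grasp point (between the pads) lies 8 mm behind it (tip_reach is the distance from the TCP to the fingertips, in m); z points along the fingers, y is the line along which they close (so a half turn about z gives the same grasp; the last joint's range is limited). The gripper opens to 85 mm and grips with 20 to 120 N. Pads are 22 mm wide; open, the fingers measure 114 mm over their backs; the gripper's body (76 mm by 85 mm) begins 54 mm behind the grasp point. The pads swing forward as they close: fully open they stand 13 mm farther back than shut.
Start: joints at [-1.154, 0.332, -0.065, 1.46, 0.022, 1.35, -0.088], TCP at [0.266, 0.566, 0.242] pointing down, gripper open.
Joint ranges: [-2.6, 2.6], [-0.5, 2.12], [-1.47, 1.34], [0.16, 2.42], [-1.27, 4.41], [0.06, 2.06], [-2.6, 2.6]. Speed limits (rad/s): [2.22, 2.22, 2.79, 2.79, 3.14, 3.14, 3.14].

### API

Orientations are given as a unit quaternion [x, y, z, w].
In Python, from workcell import get_obs, camera, hand_in, tip_reach gives the robot as it stands. The module is installed in compiled form; this text tells all that it offers.
- The arm moves only by the tool move_arm, never from a script. Its argument "plan" is a list of rows, each an object with "delta_pos": the shift along the tool's x, y, z in m, a list of three; "turn": the turn, a rotation vector about the tool's x, y, z in rad, a list of three; "fingers": the closure, from 0 (fully open) to 1 (shut). A call has 1 to 12 rows; each row is the pose to reach, as a shift and turn from the pose commanded when the call began, along the tool's axes at that moment; what a row does not reach only later rows make up. A row lasts 1/8 s, in which the tool goes at most 62.5 mm and 10.7 degrees, less where a joint would pass 70% of its speed; a pose out of reach is approached as far as the arm can. A call with a gripper value outside its range is refused whole. The fingers move at their own pace and stop on an object; "force" is the grip in N (left out, the last holds). Time passes only in rows, so rows that repeat a pose let the fingers close. It gives the time, the measured TCP pose, the force, the opening and the grip force at its end, in the units of the state.
- get_obs(): the state, without advancing time (a new reading comes with each control period).
- camera(name): name is "side" or "top"; returns a dict with "color" (420x560x3 uint8, red, green, blue), "range_z" (420x560 float32, m along the optical axis (not along the pixel's ray), 0 where there is no reading), "fx", "fy", "cx", "cy" (pixels), "k1" (the pictures are not rectified: a ray, as slopes to the right and down, at radius r is drawn at 1 + k1 r^2 times it, then the intrinsics apply), "R" (3x3) and "t" (3): a world point X has camera coordinates R X + t. Camera axes: x right, y down, z forward; pixel columns grow to the right and rows downward; lengths in m; the calibration is good to about 2 mm. A picture is of the moment at which its call begins.
- hand_in(): hands the job in; it is judged then, once.
The state is a dict: "clock": time; "joint_pos": joint angles; "joint_velocities": joint speeds; "tau": joint torques, N m; "position": TCP position; "ee_rot": TCP orientation; "ft_force": force on the tool from outside, world axes, zero at the start; "torque": the same for the moment, N m; "grip_width": opening from 0.0 (shut) to 1.0 (fully open); "grasp_force": force on a finger pad.
Only numpy, scipy, OpenCV 4.12 (cv2) and the standard library are available. Lean on these libraries where they do the work, as an engineer would, in place of code of your own. Each camera call takes 0.05 s, during which the arm holds its last target. There are 200 camera calls.

## Working session

There is one attempt and no reset: what is moved stays moved. The work goes in short steps, Python scripts to look and compute and a tool call to move; the robot and the scene stay as the last step left them, time stands still between calls to the robot, and variables do not carry over. Pictures are saved under pics/ and viewed, at most 14 in all, crops included, and the job is handed in when it is done.

Besides the shell and the picture viewer there is one more tool, called after "Call:" as name([rows], argument=value, ...), one row to a line, values as JSON. move_arm: Moves the arm, as the interface text tells. Its arguments: {"type":"object","properties":{"plan":{"type":"array","items":{"type":"object","properties":{"delta_pos":{"type":"array","items":{"type":"number"}},"turn":{"type":"array","items":{"type":"number"}},"fingers":{"type":"number"}}}},"force":{"type":"number"}},"required":["plan"]}

```bash
mkdir -p pics; cat > h.py <<'E'
import numpy as np, cv2
from workcell import get_obs, camera
def world(c):
    h,w=c["range_z"].shape
    u,v=np.meshgrid(np.arange(w),np.arange(h))
    K=np.array([[c["fx"],0,c["cx"]],[0,c["fy"],c["cy"]],[0,0,1.]])
    p=cv2.undistortPoints(np.stack([u,v],-1).reshape(-1,1,2).astype(np.float64),K,np.array([c["k1"],0,0,0.])).reshape(h,w,2)
    z=c["range_z"]; P=np.dstack([p[...,0]*z,p[...,1]*z,z])
    W=(P-c["t"])@c["R"]; W[z==0]=np.nan
    return W
def save(c,name): cv2.imwrite("pics/"+name,cv2.cvtColor(c["color"],cv2.COLOR_RGB2BGR))
E
python3 - <<'E'
from h import *
import workcell
for n in("top","side"):
    c=camera(n);save(c,n+"0.png");np.save(n+"W.npy",world(c));np.save(n+"C.npy",c["color"])
    print(n,c["fx"],c["k1"],(-c["R"].T@c["t"]).round(3),c["R"].round(3).tolist())
print(get_obs(),workcell.tip_reach)
E
```

```text
top 529.7200016346414 -0.009355621710398238 [0.325 0.013 1.4  ] [[0.009, -1.0, 0.009], [-0.988, -0.01, -0.155], [0.155, -0.007, -0.988]]
side 435.05269064587935 -0.14142305008070863 [-0.061 -1.066  0.67 ] [[0.875, -0.483, 0.013], [-0.202, -0.391, -0.898], [0.439, 0.784, -0.44]]
{'clock': 0.1, 'joint_pos': array([-1.15362092,  0.33282011, -0.06469708,  1.46085018,  0.02158417,
        1.3498981 , -0.08851252]), 'joint_velocities': array([ 0.00064761, -0.00155635, -0.00075989, -0.00226638,  0.00191225,
        0.00127216, -0.00029802]), 'tau': array([ 9.95249065e-04, -6.26744056e+01,  4.90408740e-02, -3.92428493e+01,
        1.64236670e-02,  7.00495031e-03, -4.20750325e-05]), 'position': array([0.26594825, 0.56524123, 0.24159175]), 'ee_rot': array([ 2.18119836e-01,  9.75921783e-01, -6.29453909e-04, -1.18699794e-04]), 'ft_force': array([0.06790009, 0.22279652, 0.58502114]), 'torque': array([0.01778207, 0.01111289, 0.00711057]), 'grasp_force': 0.0, 'grip_width': 0.9993647262523996} 0.011
```

View pics/top0.png

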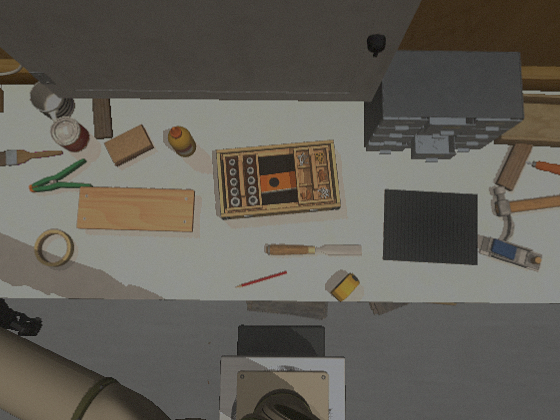

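View pics/side0.png

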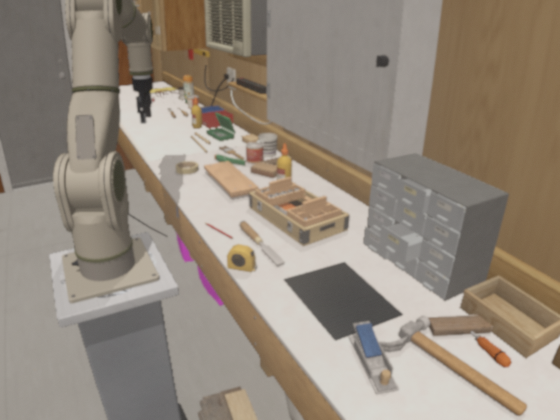

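The top view shows the case at cols 215–340, rows 140–217, with the socket tray at its left end and the screw tray at its right end. The shelf board is at (78–195, 187–231), the mat at (384–477, 190–264) and the chisel at (265–360, 243–256) with its handle to the left. The side view agrees with this layout.

```bash
python3 - <<'E'
from h import *
W=np.load("topW.npy");C=np.load("topC.npy").astype(int)
def rect(m,l):
    p=W[m][:,:2]; p=p[~np.isnan(p).any(1)]
    (cx,cy),(w,h),a=cv2.minAreaRect((p*1000).astype(np.float32)); print(l,len(p),"c",round(cx,1),round(cy,1),"wh",round(w,1),round(h,1),"a",round(a,2))
def roi(r0,r1,c0,c1):
    m=np.zeros(W.shape[:2],bool);m[r0:r1,c0:c1]=1;return m
def clean(m): 
    m=cv2.morphologyEx(m.astype(np.uint8),cv2.MORPH_OPEN,np.ones((3,3)))
    n,l,s,_=cv2.connectedComponentsWithStats(m);return l==1+np.argmax(s[1:,4])
Z=W[...,2]
print("table z",np.nanmedian(Z[270:290,100:200]))
rect(clean(roi(180,240,65,205)&(Z>.025)&(Z<.05)),"board")
dark=C.sum(2)<200
rect(clean(roi(180,275,370,482)&dark),"mat")
rc=roi(132,228,205,350)
rect(clean(rc&(Z>.03)),"case rim+")
for a,b,n in((205,268,"L handle"),(285,350,"R handle")):
    m=roi(132,228,a,b)&(Z>.09); rect(m,n); print(np.nanpercentile(Z[m],[50,95]), np.nanmedian(W[m],0))
    v=W[m][:,:2];d=np.linalg.svd(v-v.mean(0),full_matrices=False)[2][0];print("dir",np.degrees(np.arctan2(d[1],d[0]))%180)
o=roi(150,210,240,310)&(C[...,0]>150)&(C[...,2]<80)&(C[...,1]<130)
rect(o,"orange");print(np.nanmedian(W[o],0))
ch=roi(236,262,258,368)&(Z>.006)
rect(clean(ch),"chisel")
m=clean(roi(236,262,258,320)&(Z>.015));rect(m,"chisel handle")
d=roi(0,420,0,560)&(Z>.12)&(Z<1.2); 
for r in range(0,300,30): print(r,[round(float(np.nanmedian(Z[r:r+8,c:c+8])),2) for c in range(0,560,40)])
E
python3 - <<'E'
import cv2
a=cv2.imread('pics/top0.png')[130:270,200:380];cv2.imwrite('pics/crop0.png',cv2.resize(a,None,fx=4,fy=4,interpolation=2))
E
```

```text
table z 2.7745804468422256e-05
board 4862 c 526.1 386.1 wh 302.3 113.0 a 88.34
mat 6500 c 488.7 -391.2 wh 250.6 188.2 a 87.39
case rim+ 6160 c 605.1 15.2 wh 183.6 311.2 a 5.79
L handle 180 c 594.7 106.9 wh 89.5 12.0 a 5.77
[0.10642203 0.11141141] [0.5931142  0.10655788 0.10642203]
dir 5.746161790561899
R handle 183 c 612.5 -74.7 wh 87.5 12.6 a 5.46
[0.10711805 0.1118292 ] [ 0.61387324 -0.07457107  0.10711805]
dir 5.657071671365543
orange 0 c 0.0 0.0 wh 0.0 0.0 a 0.0
[nan nan nan]
chisel 806 c 425.1 -80.4 wh 26.8 249.8 a 0.8
chisel handle 413 c 423.9 -18.1 wh 26.5 125.1 a 0.16
0 [0.62, 0.62, 0.62, 0.62, 0.62, 0.63, 0.63, 0.63, 0.63, 0.63, 0.63, 0.38, 0.39, 0.39]
30 [0.52, 0.52, 0.52, 0.52, 0.52, 0.53, 0.53, 0.53, 0.53, 0.53, 0.53, 0.25, 0.26, 0.26]
60 [0.09, 0.39, 0.39, 0.39, 0.4, 0.4, 0.4, 0.4, 0.41, 0.41, 0.26, 0.26, 0.26, 0.1]
90 [0.0, 0.04, 0.22, 0.23, 0.23, 0.23, 0.23, 0.24, 0.24, 0.24, 0.26, 0.26, 0.26, 0.05]
120 [-0.0, -0.0, 0.0, -0.0, -0.0, 0.0, -0.0, -0.0, -0.0, 0.01, 0.22, 0.22, 0.24, 0.01]
150 [0.01, 0.01, -0.0, 0.03, -0.0, 0.0, 0.07, 0.04, 0.05, 0.0, -0.0, 0.1, -0.0, 0.02]
180 [-0.0, 0.02, 0.02, 0.0, -0.0, -0.0, 0.1, 0.03, 0.05, 0.0, 0.0, -0.0, 0.0, 0.0]
210 [-0.0, -0.0, 0.04, 0.03, 0.04, -0.0, 0.05, 0.01, -0.0, -0.0, 0.0, 0.0, -0.0, 0.0]
240 [-0.0, 0.0, -0.0, -0.0, 0.0, 0.0, 0.0, 0.01, 0.0, 0.0, 0.0, 0.0, 0.01, 0.0]
270 [0.0, -0.0, 0.0, -0.0, -0.0, 0.0, 0.0, 0.0, 0.0, 0.0, 0.0, 0.0, 0.0, 0.0]
  return np.nanmean(a, axis, out=out, keepdims=keepdims)
```

View pics/crop0.png

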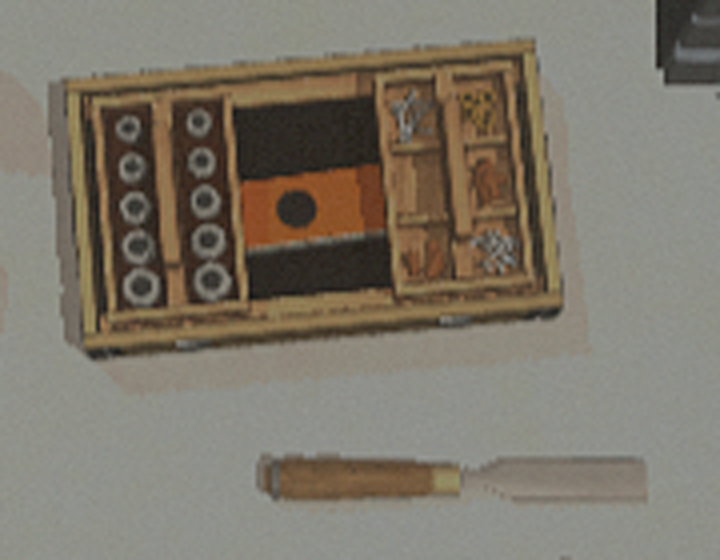

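```bash
cat > d.py <<'E'
# usage: d.py x y z(mm) yaw(deg) ... : deltas in the tool's present axes
import sys, numpy as np
from scipy.spatial.transform import Rotation as R
from workcell import get_obs
o=get_obs(); p=o["position"]*1000; r=R.from_quat(o["ee_rot"])
def tgt(yaw): y=np.array([np.cos(yaw),np.sin(yaw),0]);z=np.array([0,0,-1.]);return R.from_matrix(np.c_[np.cross(y,z),y,z])
print("t",round(o["clock"],2),"p",p.round(1),"yaw",np.degrees(np.arctan2(*r.as_matrix()[1::-1,1])).round(2),"tilt",np.degrees(np.arccos(-r.as_matrix()[2,2])).round(2),"F",o["ft_force"].round(1),"w",round(o["grip_width"],3),"gf",round(o["grasp_force"],1),"j",o["joint_pos"].round(2))
a=np.array(sys.argv[1:],float).reshape(-1,4)
for x,y,z,w in a: print((r.inv().apply(np.array([x,y,z])-p)/1000).round(4).tolist(),(r.inv()*tgt(np.radians(w))).as_rotvec().round(4).tolist())
E
python3 d.py 612.5 -74.7 200 -84.4
```

```text
t 0.1 p [265.9 565.2 241.6] yaw 64.8 tilt 0.07 F [0.1 0.2 0.6] w 0.999 gf 0.0 j [-1.15  0.33 -0.06  1.46  0.02  1.35 -0.09]
[-0.586, -0.4315, 0.0422] [-0.0004, 0.0017, 2.6041]
```

Call:
move_arm([
  {"delta_pos": [-0.586, -0.4315, 0.042], "turn": [0, 0.001, 2.604], "fingers": 0.4},
  {"delta_pos": [-0.586, -0.4315, 0.042], "turn": [0, 0.001, 2.604], "fingers": 0.4},
  {"delta_pos": [-0.586, -0.4315, 0.042], "turn": [0, 0.001, 2.604], "fingers": 0.4},
  {"delta_pos": [-0.586, -0.4315, 0.042], "turn": [0, 0.001, 2.604], "fingers": 0.4},
  {"delta_pos": [-0.586, -0.4315, 0.042], "turn": [0, 0.001, 2.604], "fingers": 0.4},
  {"delta_pos": [-0.586, -0.4315, 0.042], "turn": [0, 0.001, 2.604], "fingers": 0.4},
  {"delta_pos": [-0.586, -0.4315, 0.042], "turn": [0, 0.001, 2.604], "fingers": 0.4},
  {"delta_pos": [-0.586, -0.4315, 0.042], "turn": [0, 0.001, 2.604], "fingers": 0.4},
  {"delta_pos": [-0.586, -0.4315, 0.042], "turn": [0, 0.001, 2.604], "fingers": 0.4},
  {"delta_pos": [-0.586, -0.4315, 0.042], "turn": [0, 0.001, 2.604], "fingers": 0.4},
  {"delta_pos": [-0.586, -0.4315, 0.042], "turn": [0, 0.001, 2.604], "fingers": 0.4},
  {"delta_pos": [-0.586, -0.4315, 0.042], "turn": [0, 0.001, 2.604], "fingers": 0.4},
], force=60)

```text
clock: 1.6
position: [0.613, -0.0776, 0.1999]
ee_rot: [0.976, 0.22, -0.0, 0.0]
ft_force: [-0.6, 0.6, 0.7]
grip_width: 0.6
grasp_force: 0.0
```

```bash
python3 d.py 612.5 -74.7 200 -84.4 612.5 -74.7 88 -84.4
```

```text
t 1.6 p [613.  -77.6 199.9] yaw -64.59 tilt 0.03 F [-0.6  0.6  0.7] w 0.6 gf 0.0 j [-0.43  0.38  0.62  1.57 -0.23  1.27 -0.9 ]
[0.0008, -0.0028, -0.0001] [0.0002, 0.0005, 0.3457]
[0.0008, -0.0028, 0.1119] [0.0002, 0.0005, 0.3457]
```

Call:
move_arm([
  {"delta_pos": [0, 0, 0], "turn": [0, 0, 0.17], "fingers": 0.4},
  {"delta_pos": [0, 0, 0], "turn": [0, 0, 0.357], "fingers": 0.4},
  {"delta_pos": [0, 0, 0], "turn": [0, 0, 0.357], "fingers": 0.4},
  {"delta_pos": [0, 0, 0], "turn": [0, 0, 0.357], "fingers": 0.4},
])

```text
clock: 2.1
position: [0.6125, -0.0741, 0.2001]
ee_rot: [0.999, 0.05, -0.0, -0.0]
ft_force: [-0.5, 0.2, -0.8]
grip_width: 0.598
grasp_force: 0.0
```

```bash
python3 d.py 612.5 -74.7 200 -84.4 612.5 -74.7 88 -84.4
```

```text
t 2.1 p [612.5 -74.1 200.1] yaw -84.31 tilt 0.05 F [-0.5  0.2 -0.8] w 0.598 gf 0.0 j [-0.48  0.39  0.68  1.57 -0.25  1.27 -1.23]
[-0.0001, 0.0006, 0.0001] [-0.0009, 0.0002, 0.0016]
[-0.0001, 0.0007, 0.1121] [-0.0009, 0.0002, 0.0016]
```

Call:
move_arm([
  {"delta_pos": [0, 0.0005, 0.05], "turn": [0, 0, 0.001], "fingers": 0.4},
  {"delta_pos": [0, 0.0005, 0.09], "turn": [0, 0, 0.001], "fingers": 0.4},
  {"delta_pos": [0, 0.0005, 0.112], "turn": [0, 0, 0.001], "fingers": 0.4},
  {"delta_pos": [0, 0.0005, 0.112], "turn": [0, 0, 0.001], "fingers": 0.4},
  {"delta_pos": [0, 0.0005, 0.112], "turn": [0, 0, 0.001], "fingers": 1},
  {"delta_pos": [0, 0.0005, 0.112], "turn": [0, 0, 0.001], "fingers": 1},
  {"delta_pos": [0, 0.0005, 0.112], "turn": [0, 0, 0.001], "fingers": 1},
  {"delta_pos": [0, 0.0005, 0.112], "turn": [0, 0, 0.001], "fingers": 1},
  {"delta_pos": [0, 0.0005, 0.112], "turn": [0, 0, 0.001], "fingers": 1},
], force=60)

```text
clock: 3.22
position: [0.6136, -0.0747, 0.0897]
ee_rot: [0.999, 0.047, 0.001, -0.001]
ft_force: [-2.0, 1.3, 7.3]
grip_width: 0.133
grasp_force: 59.8
```

```bash
python3 d.py  612.5 -74.7 180 -84.4 486.1 -447.1 130 -92.6
```

```text
t 3.23 p [613.6 -74.7  89.7] yaw -84.6 tilt 0.15 F [-2.   1.3  7.3] w 0.133 gf 59.8 j [-0.44  0.5   0.63  1.68 -0.33  1.07 -1.18]
[-0.0008, -0.0002, -0.0903] [-0.0009, -0.0024, -0.0034]
[-0.1619, 0.3587, -0.041] [-0.0011, -0.0023, 0.1397]
```

Call:
move_arm([
  {"delta_pos": [0, 0, -0.02], "turn": [0, 0, 0], "fingers": 1},
  {"delta_pos": [0, 0, -0.05], "turn": [0, 0, 0], "fingers": 1},
  {"delta_pos": [0, 0, -0.08], "turn": [0, 0, 0], "fingers": 1},
  {"delta_pos": [-0.02, 0.045, -0.08], "turn": [0, 0, 0.02], "fingers": 1},
  {"delta_pos": [-0.04, 0.09, -0.08], "turn": [0, 0, 0.04], "fingers": 1},
  {"delta_pos": [-0.06, 0.135, -0.08], "turn": [0, 0, 0.06], "fingers": 1},
  {"delta_pos": [-0.08, 0.18, -0.08], "turn": [0, 0, 0.08], "fingers": 1},
  {"delta_pos": [-0.1, 0.225, -0.08], "turn": [0, 0, 0.1], "fingers": 1},
  {"delta_pos": [-0.12, 0.27, -0.07], "turn": [0, 0, 0.12], "fingers": 1},
  {"delta_pos": [-0.14, 0.315, -0.05], "turn": [0, 0, 0.14], "fingers": 1},
  {"delta_pos": [-0.161, 0.359, -0.03], "turn": [0, 0, 0.14], "fingers": 1},
  {"delta_pos": [-0.161, 0.359, -0.03], "turn": [0, 0, 0.14], "fingers": 1},
])

```text
clock: 4.72
position: [0.4814, -0.4514, 0.1174]
ee_rot: [1.0, -0.027, -0.002, 0.0]
ft_force: [-1.1, 0.3, -3.7]
grip_width: 0.128
grasp_force: 60.1
```

```bash
python3 d.py 486.1 -447.1 53 -92.6; python3 - <<'E'
from h import *
c=camera("side");save(c,"s1.png")
E
```

```text
t 4.72 p [ 481.4 -451.4  117.4] yaw -93.05 tilt 0.22 F [-1.1  0.3 -3.7] w 0.128 gf 60.1 j [ 0.16  0.6   0.74  1.53 -0.42  1.18 -0.65]
[0.0047, -0.0046, 0.0644] [0.0006, 0.0039, -0.0079]
```

View pics/s1.png

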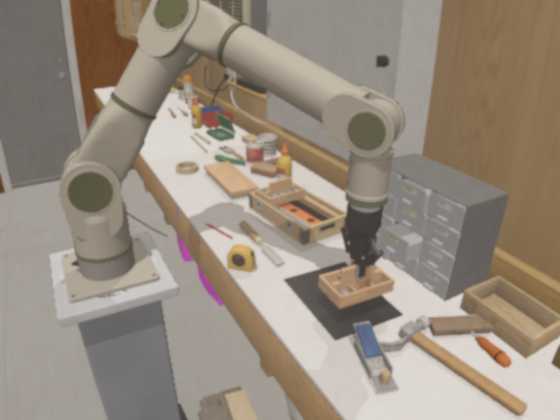

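The screw tray hangs level over the mat at about (357, 287) in the side view.

Call:
move_arm([
  {"delta_pos": [0.003, -0.003, 0.03], "turn": [0, 0, 0], "fingers": 1},
  {"delta_pos": [0.003, -0.003, 0.05], "turn": [0, 0, 0], "fingers": 1},
  {"delta_pos": [0.003, -0.003, 0.06], "turn": [0, 0, 0], "fingers": 1},
  {"delta_pos": [0.003, -0.003, 0.066], "turn": [0, 0, 0], "fingers": 1},
  {"delta_pos": [0.003, -0.003, 0.066], "turn": [0, 0, 0], "fingers": 1},
])

```text
clock: 5.4
position: [0.4893, -0.4447, 0.0526]
ee_rot: [1.0, -0.023, 0.0, -0.0]
ft_force: [0.1, -0.2, -3.5]
grip_width: 0.127
grasp_force: 60.1
```

```bash
python3 d.py 486.1 -447.1 53 -92.6
```

```text
t 5.4 p [ 489.3 -444.7   52.6] yaw -92.65 tilt 0.04 F [ 0.1 -0.2 -3.5] w 0.127 gf 60.1 j [ 0.17  0.67  0.7   1.58 -0.47  1.07 -0.62]
[-0.0031, 0.0025, -0.0004] [-0.0002, -0.0006, -0.0009]
```

Call:
move_arm([
  {"delta_pos": [0, 0, 0.002], "turn": [0, 0, 0], "fingers": 1},
  {"delta_pos": [0, 0, 0.002], "turn": [0, 0, 0], "fingers": 1},
])

```text
clock: 5.65
position: [0.4894, -0.4449, 0.0518]
ee_rot: [1.0, -0.023, 0.001, -0.0]
ft_force: [-3.3, 2.5, 7.5]
grip_width: 0.129
grasp_force: 61.8
```

```bash
python3 d.py 594.7 106.9 190 -84.4
```

```text
t 5.65 p [ 489.4 -444.9   51.8] yaw -92.66 tilt 0.09 F [-3.3  2.5  7.5] w 0.129 gf 61.8 j [ 0.17  0.67  0.7   1.58 -0.47  1.07 -0.62]
[0.0797, -0.5561, -0.1379] [-0.0003, -0.0015, -0.1442]
```

Call:
move_arm([
  {"delta_pos": [0, 0, 0], "turn": [0, 0, 0], "fingers": 0.4},
  {"delta_pos": [0, 0, 0], "turn": [0, 0, 0], "fingers": 0.4},
  {"delta_pos": [0, 0, -0.05], "turn": [0, 0, 0], "fingers": 0.4},
  {"delta_pos": [0, 0, -0.1], "turn": [0, 0, 0], "fingers": 0.4},
  {"delta_pos": [0.08, -0.556, -0.137], "turn": [0, 0, -0.144], "fingers": 0.4},
  {"delta_pos": [0.08, -0.556, -0.137], "turn": [0, 0, -0.144], "fingers": 0.4},
  {"delta_pos": [0.08, -0.556, -0.137], "turn": [0, 0, -0.144], "fingers": 0.4},
  {"delta_pos": [0.08, -0.556, -0.137], "turn": [0, 0, -0.144], "fingers": 0.4},
  {"delta_pos": [0.08, -0.556, -0.137], "turn": [0, 0, -0.144], "fingers": 0.4},
  {"delta_pos": [0.08, -0.556, -0.137], "turn": [0, 0, -0.144], "fingers": 0.4},
  {"delta_pos": [0.08, -0.556, -0.137], "turn": [0, 0, -0.144], "fingers": 0.4},
  {"delta_pos": [0.08, -0.556, -0.137], "turn": [0, 0, -0.144], "fingers": 0.4},
])

```text
clock: 7.15
position: [0.5832, 0.0475, 0.1838]
ee_rot: [0.999, 0.049, 0.001, -0.001]
ft_force: [0.8, 0.1, 0.3]
grip_width: 0.607
grasp_force: 0.0
```

Call:
move_arm([
  {"delta_pos": [0, 0, 0], "turn": [0, 0, 0], "fingers": 0.4},
  {"delta_pos": [0, 0, 0], "turn": [0, 0, 0], "fingers": 0.4},
  {"delta_pos": [0, 0, 0], "turn": [0, 0, 0], "fingers": 0.4},
])

```text
clock: 7.52
position: [0.5828, 0.0436, 0.1834]
ee_rot: [0.999, 0.048, 0.0, -0.0]
ft_force: [0.1, -0.1, 0.2]
grip_width: 0.601
grasp_force: 0.0
```

```bash
python3 d.py 594.7 106.9 190 -84.4  594.7 106.9 91 -84.4
```

```text
t 7.53 p [582.8  43.6 183.4] yaw -84.55 tilt 0.03 F [ 0.1 -0.1  0.2] w 0.601 gf 0.0 j [-0.67  0.32  0.63  1.68 -0.2   1.21 -1.47]
[0.0178, -0.0619, -0.0066] [-0.0004, -0.0002, -0.0027]
[0.0178, -0.0619, 0.0924] [-0.0004, -0.0002, -0.0027]
```

Call:
move_arm([
  {"delta_pos": [0.009, -0.031, 0], "turn": [0, 0, -0.003], "fingers": 0.4},
  {"delta_pos": [0.018, -0.062, 0], "turn": [0, 0, -0.003], "fingers": 0.4},
  {"delta_pos": [0.018, -0.062, 0.03], "turn": [0, 0, -0.003], "fingers": 0.4},
  {"delta_pos": [0.018, -0.062, 0.07], "turn": [0, 0, -0.003], "fingers": 0.4},
  {"delta_pos": [0.018, -0.062, 0.092], "turn": [0, 0, -0.003], "fingers": 0.4},
  {"delta_pos": [0.018, -0.062, 0.092], "turn": [0, 0, -0.003], "fingers": 0.4},
  {"delta_pos": [0.018, -0.062, 0.092], "turn": [0, 0, -0.003], "fingers": 1},
  {"delta_pos": [0.018, -0.062, 0.092], "turn": [0, 0, -0.003], "fingers": 1},
  {"delta_pos": [0.018, -0.062, 0.092], "turn": [0, 0, -0.003], "fingers": 1},
  {"delta_pos": [0.018, -0.062, 0.092], "turn": [0, 0, -0.003], "fingers": 1},
  {"delta_pos": [0.018, -0.062, 0.092], "turn": [0, 0, -0.003], "fingers": 1},
])

```text
clock: 8.9
position: [0.5956, 0.1091, 0.0927]
ee_rot: [0.999, 0.05, 0.001, -0.001]
ft_force: [-0.2, -1.5, 7.2]
grip_width: 0.128
grasp_force: 59.9
```

```bash
python3 d.py  594.7 106.9 91 -84.4 491.2 -335.3 120 -92.6; python3 - <<'E'
from h import *
c=camera("top");W=world(c);Z=W[...,2]
m=np.zeros(Z.shape,bool);m[180:280,370:490]=1;m&=(Z>.055)&(Z<.085)
p=W[m][:,:2];print(cv2.minAreaRect((p*1000).astype(np.float32)))
E
```

```text
t 8.9 p [595.6 109.1  92.7] yaw -84.23 tilt 0.15 F [-0.2 -1.5  7.2] w 0.128 gf 59.9 j [-0.7   0.46  0.57  1.71 -0.28  1.05 -1.52]
[-0.0011, 0.0021, 0.0017] [-0.0013, -0.0022, 0.003]
[-0.1485, 0.4316, -0.0282] [-0.0014, -0.0021, 0.1461]
((489.4927978515625, -445.3128356933594), (13.893516540527344, 89.88822174072266), 87.33242797851562)
```

Call:
move_arm([
  {"delta_pos": [0, 0, -0.02], "turn": [0, 0, 0], "fingers": 1},
  {"delta_pos": [0, 0, -0.05], "turn": [0, 0, 0], "fingers": 1},
  {"delta_pos": [0, 0, -0.08], "turn": [0, 0, 0], "fingers": 1},
  {"delta_pos": [-0.017, 0.05, -0.08], "turn": [0, 0, 0.02], "fingers": 1},
  {"delta_pos": [-0.034, 0.1, -0.08], "turn": [0, 0, 0.04], "fingers": 1},
  {"delta_pos": [-0.051, 0.15, -0.08], "turn": [0, 0, 0.06], "fingers": 1},
  {"delta_pos": [-0.068, 0.2, -0.08], "turn": [0, 0, 0.08], "fingers": 1},
  {"delta_pos": [-0.085, 0.25, -0.08], "turn": [0, 0, 0.1], "fingers": 1},
  {"delta_pos": [-0.102, 0.3, -0.08], "turn": [0, 0, 0.12], "fingers": 1},
  {"delta_pos": [-0.12, 0.35, -0.07], "turn": [0, 0, 0.146], "fingers": 1},
  {"delta_pos": [-0.136, 0.395, -0.05], "turn": [0, 0, 0.146], "fingers": 1},
  {"delta_pos": [-0.148, 0.43, -0.03], "turn": [0, 0, 0.146], "fingers": 1},
])

```text
clock: 10.45
position: [0.49, -0.3356, 0.1215]
ee_rot: [1.0, -0.023, 0.0, -0.0]
ft_force: [1.3, -0.1, -4.6]
grip_width: 0.133
grasp_force: 59.1
```

Call:
move_arm([
  {"delta_pos": [0, 0, 0], "turn": [0, 0, 0], "fingers": 1},
  {"delta_pos": [0, 0, 0], "turn": [0, 0, 0], "fingers": 1},
])

```text
clock: 10.7
position: [0.4911, -0.3332, 0.1216]
ee_rot: [1.0, -0.023, 0.0, -0.001]
ft_force: [0.6, 0.3, -4.9]
grip_width: 0.129
grasp_force: 60.0
```

```bash
python3 d.py 491.2 -333 54 -92.6
```

```text
t 10.7 p [ 491.1 -333.2  121.6] yaw -92.58 tilt 0.08 F [ 0.6  0.3 -4.9] w 0.129 gf 60.0 j [-0.09  0.45  0.78  1.72 -0.34  1.11 -0.83]
[0.0001, -0.0001, 0.0676] [-0.0014, -0.0003, 0.0003]
```

Call:
move_arm([
  {"delta_pos": [0, 0, 0.03], "turn": [0, 0, 0], "fingers": 1},
  {"delta_pos": [0, 0, 0.05], "turn": [0, 0, 0], "fingers": 1},
  {"delta_pos": [0, 0, 0.06], "turn": [0, 0, 0], "fingers": 1},
  {"delta_pos": [0, 0, 0.065], "turn": [0, 0, 0], "fingers": 1},
  {"delta_pos": [0, 0, 0.068], "turn": [0, 0, 0], "fingers": 1},
  {"delta_pos": [0, 0, 0.068], "turn": [0, 0, 0], "fingers": 1},
  {"delta_pos": [0, 0, 0.068], "turn": [0, 0, 0], "fingers": 0.4},
  {"delta_pos": [0, 0, 0.068], "turn": [0, 0, 0], "fingers": 0.4},
  {"delta_pos": [0, 0, 0.04], "turn": [0, 0, 0], "fingers": 0.4},
  {"delta_pos": [0, 0, -0.02], "turn": [0, 0, 0], "fingers": 0.4},
  {"delta_pos": [0, 0, -0.06], "turn": [0, 0, 0], "fingers": 0.4},
  {"delta_pos": [0, 0, -0.06], "turn": [0, 0, 0], "fingers": 0.4},
])

```text
clock: 12.2
position: [0.4923, -0.335, 0.1845]
ee_rot: [1.0, -0.023, 0.003, 0.001]
ft_force: [0.1, -0.0, -0.5]
grip_width: 0.599
grasp_force: 0.0
```

```bash
cat > look.py <<'E'
from h import *
import sys
c=camera("top");save(c,sys.argv[1]);W=world(c);Z=W[...,2];C=c["color"].astype(int)
np.save("W1.npy",W);np.save("C1.npy",C)
def rect(m,l):
    p=W[m][:,:2]; p=p[~np.isnan(p).any(1)]
    if len(p)<10: return print(l,"none")
    (cx,cy),(w,h),a=cv2.minAreaRect((p*1000).astype(np.float32)); print(l,len(p),"c",round(cx,1),round(cy,1),"wh",round(w,1),round(h,1),"a",round(a,2),"z",np.nanmedian(W[m][:,2]).round(4))
def box(r0,r1,c0,c1):
    m=np.zeros(Z.shape,bool);m[r0:r1,c0:c1]=1;return m
for a,b in((378,435),(435,490)): rect(box(180,280,a,b)&(Z>.055)&(Z<.085),"mat handle")
case=box(145,212,218,338)
rect(case&(Z>.018)&(Z<.035),"case 18-35")
rect(case&(Z>.016)&(Z<.04)&(C[...,0]>C[...,2]*2),"orange")
rect(box(132,228,205,350)&(Z>.05)&(Z<.075),"case rim")
rect(box(180,240,65,205)&(Z>.05)&(Z<.075),"level on board")
rect(box(232,262,255,368)&(Z>.006),"chisel")
E
python3 look.py t1.png; python3 d.py;python3 - <<'E'
import cv2
a=cv2.imread('pics/t1.png')[120:280,200:500];cv2.imwrite('pics/t1c.png',cv2.resize(a,None,fx=2.6,fy=2.6,interpolation=2))
E
```

```text
mat handle 50 c 486.5 -333.7 wh 10.2 31.4 a 84.85 z 0.0684
mat handle none
case 18-35 1658 c 601.6 13.6 wh 173.5 294.9 a 5.72 z 0.027
orange 1216 c 606.7 22.4 wh 151.8 240.0 a 5.25 z 0.0271
case rim 1405 c 604.6 16.4 wh 184.2 310.1 a 5.74 z 0.0573
level on board none
chisel 881 c 432.0 -74.8 wh 76.4 286.0 a 0.55 z 0.0163
t 12.25 p [ 491.5 -334.2  182.3] yaw -92.58 tilt 0.17 F [ 0.2  0.6 -0.1] w 0.6 gf 0.0 j [-0.13  0.38  0.82  1.66 -0.29  1.22 -0.86]
```

View pics/t1c.png

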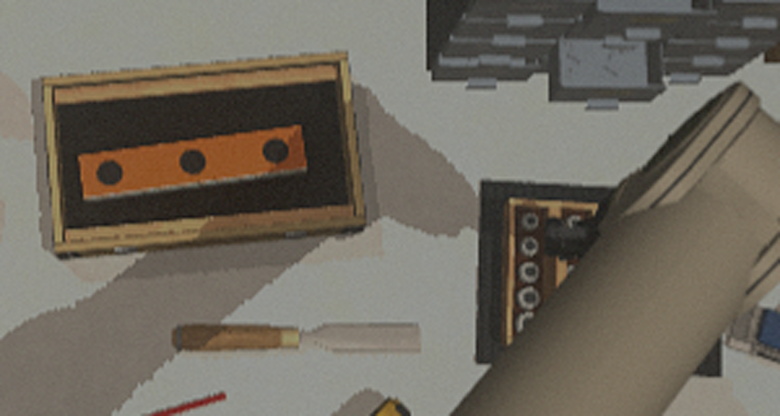

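The case now shows only the level, at full-frame cols 230–318, rows 169–197, slightly rotated to the case. The socket tray stands on the mat.

```bash
python3 - <<'E'
from h import *
W=np.load("W1.npy");Z=W[...,2]
C=np.load("C1.npy")
m=np.zeros(Z.shape,np.uint8);m[165:201,225:322]=1
m&=((Z>.0215)&(Z<.034)).astype(np.uint8)
m=cv2.morphologyEx(m,cv2.MORPH_OPEN,np.ones((3,3),np.uint8))
n,l,s,_=cv2.connectedComponentsWithStats(m);k=l==1+np.argmax(s[1:,4])
p=W[k][:,:2]*1000;print(k.sum(),cv2.minAreaRect(p.astype(np.float32)),p.mean(0),np.nanmedian(W[k][:,2]))
E
python3 d.py 593 21.5 190 5
```

```text
1387 ((600.9130859375, 26.593788146972656), (47.651824951171875, 229.47201538085938), 8.652381896972656) [600.47923108  29.2995297 ] 0.027078588666671774
t 12.25 p [ 491.5 -334.2  182.3] yaw -92.58 tilt 0.17 F [ 0.2  0.6 -0.1] w 0.6 gf 0.0 j [-0.13  0.38  0.82  1.66 -0.29  1.22 -0.86]
[0.0854, -0.3599, -0.0075] [0.0025, -0.0021, -1.7031]
```

```bash
python3 d.py 600.9 26.6 160 8.65
```

```text
t 12.25 p [ 491.5 -334.2  182.3] yaw -92.58 tilt 0.17 F [ 0.2  0.6 -0.1] w 0.6 gf 0.0 j [-0.13  0.38  0.82  1.66 -0.29  1.22 -0.86]
[0.0929, -0.3653, 0.0225] [0.0026, -0.0021, -1.7669]
```

Call:
move_arm([
  {"delta_pos": [0.093, -0.365, 0.02], "turn": [0.0, 0.0, -1.767], "fingers": 0.2},
  {"delta_pos": [0.093, -0.365, 0.02], "turn": [0.0, 0.0, -1.767], "fingers": 0.2},
  {"delta_pos": [0.093, -0.365, 0.02], "turn": [0.0, 0.0, -1.767], "fingers": 0.2},
  {"delta_pos": [0.093, -0.365, 0.02], "turn": [0.0, 0.0, -1.767], "fingers": 0.2},
  {"delta_pos": [0.093, -0.365, 0.02], "turn": [0.0, 0.0, -1.767], "fingers": 0.2},
  {"delta_pos": [0.093, -0.365, 0.02], "turn": [0.0, 0.0, -1.767], "fingers": 0.2},
  {"delta_pos": [0.093, -0.365, 0.02], "turn": [0.0, 0.0, -1.767], "fingers": 0.2},
  {"delta_pos": [0.093, -0.365, 0.02], "turn": [0.0, 0.0, -1.767], "fingers": 0.2},
  {"delta_pos": [0.093, -0.365, 0.02], "turn": [0.0, 0.0, -1.767], "fingers": 0.2},
  {"delta_pos": [0.093, -0.365, 0.02], "turn": [0.0, 0.0, -1.767], "fingers": 0.2},
  {"delta_pos": [0.093, -0.365, 0.02], "turn": [0.0, 0.0, -1.767], "fingers": 0.2},
  {"delta_pos": [0.093, -0.365, 0.02], "turn": [0.0, 0.0, -1.767], "fingers": 0.2},
])

```text
clock: 13.75
position: [0.5998, 0.0267, 0.1604]
ee_rot: [0.652, 0.758, -0.0, -0.001]
ft_force: [-0.4, -0.9, -0.6]
grip_width: 0.802
grasp_force: 0.0
```

```bash
python3 d.py 600.9 26.6 160 8.65 600.9 26.6 21 8.65
```

```text
t 13.75 p [599.8  26.7 160.4] yaw 8.54 tilt 0.08 F [-0.4 -0.9 -0.6] w 0.802 gf 0.0 j [-0.42  0.34  0.37  1.65 -0.13  1.17  0.13]
[-0.0003, 0.001, 0.0004] [-0.0011, -0.0008, -0.0019]
[-0.0004, 0.0012, 0.1394] [-0.0011, -0.0008, -0.0019]
```

Call:
move_arm([
  {"delta_pos": [0, 0.001, 0.05], "turn": [0, 0, -0.002], "fingers": 0.2},
  {"delta_pos": [0, 0.001, 0.1], "turn": [0, 0, -0.002], "fingers": 0.2},
  {"delta_pos": [0, 0.001, 0.125], "turn": [0, 0, -0.002], "fingers": 0.2},
  {"delta_pos": [0, 0.001, 0.138], "turn": [0, 0, -0.002], "fingers": 0.2},
  {"delta_pos": [0, 0.001, 0.138], "turn": [0, 0, -0.002], "fingers": 0.2},
  {"delta_pos": [0, 0.001, 0.138], "turn": [0, 0, -0.002], "fingers": 1},
  {"delta_pos": [0, 0.001, 0.138], "turn": [0, 0, -0.002], "fingers": 1},
  {"delta_pos": [0, 0.001, 0.138], "turn": [0, 0, -0.002], "fingers": 1},
  {"delta_pos": [0, 0.001, 0.138], "turn": [0, 0, -0.002], "fingers": 1},
])

```text
clock: 14.88
position: [0.6024, 0.0271, 0.025]
ee_rot: [0.651, 0.759, 0.001, 0.001]
ft_force: [-0.1, -0.3, 7.0]
grip_width: 0.519
grasp_force: 62.6
```

```bash
python3 d.py 600.9 26.6 120 8.65 526 386 120 -1.66
```

```text
t 14.88 p [602.4  27.1  25. ] yaw 8.76 tilt 0.18 F [-0.1 -0.3  7. ] w 0.519 gf 62.6 j [-0.39  0.51  0.33  1.75 -0.2   0.92  0.18]
[-0.0002, -0.0013, -0.0951] [0.003, -0.0009, 0.0019]
[0.3665, -0.0206, -0.0948] [0.0029, -0.0012, 0.1818]
```

Call:
move_arm([
  {"delta_pos": [0, 0, -0.03], "turn": [0, 0, 0], "fingers": 1},
  {"delta_pos": [0, 0, -0.07], "turn": [0, 0, 0], "fingers": 1},
  {"delta_pos": [0, 0, -0.1], "turn": [0, 0, 0], "fingers": 1},
  {"delta_pos": [0.04, -0.002, -0.1], "turn": [0, 0, 0.02], "fingers": 1},
  {"delta_pos": [0.09, -0.005, -0.1], "turn": [0, 0, 0.04], "fingers": 1},
  {"delta_pos": [0.14, -0.008, -0.1], "turn": [0, 0, 0.07], "fingers": 1},
  {"delta_pos": [0.19, -0.011, -0.1], "turn": [0, 0, 0.1], "fingers": 1},
  {"delta_pos": [0.24, -0.014, -0.1], "turn": [0, 0, 0.13], "fingers": 1},
  {"delta_pos": [0.29, -0.017, -0.1], "turn": [0, 0, 0.16], "fingers": 1},
  {"delta_pos": [0.335, -0.02, -0.1], "turn": [0, 0, 0.182], "fingers": 1},
  {"delta_pos": [0.3665, -0.0206, -0.09], "turn": [0, 0, 0.182], "fingers": 1},
  {"delta_pos": [0.3665, -0.0206, -0.08], "turn": [0, 0, 0.182], "fingers": 1},
])

```text
clock: 16.38
position: [0.5232, 0.3895, 0.1033]
ee_rot: [0.716, 0.698, 0.001, -0.001]
ft_force: [-0.1, 0.4, -2.1]
grip_width: 0.522
grasp_force: 62.0
```

Call:
move_arm([
  {"delta_pos": [0, 0, 0], "turn": [0, 0, 0], "fingers": 1},
  {"delta_pos": [0, 0, 0], "turn": [0, 0, 0], "fingers": 1},
])

```text
clock: 16.62
position: [0.5258, 0.3846, 0.104]
ee_rot: [0.718, 0.696, 0.0, 0.0]
ft_force: [-0.1, 0.1, -1.3]
grip_width: 0.517
grasp_force: 62.0
```

```bash
python3 d.py 526 386 56 -1.66; python3 - <<'E'
from h import *
c=camera("side");save(c,"s2.png")
cv2.imwrite("pics/s2c.png",cv2.resize(cv2.imread("pics/s2.png")[120:280,120:360],None,fx=3,fy=3,interpolation=2))
W=world(camera("top"));Z=W[...,2]
m=np.zeros(Z.shape,bool);m[170:245,60:215]=1;m&=(Z>.075)&(Z<.11)
print(m.sum(),cv2.minAreaRect((W[m][:,:2]*1000).astype(np.float32)),np.nanmedian(Z[m]))
E
```

```text
t 16.62 p [525.8 384.6 104. ] yaw -1.77 tilt 0.05 F [-0.1  0.1 -1.3] w 0.517 gf 62.0 j [-0.89  0.5   0.25  1.55 -0.13  1.11 -0.64]
[0.0014, 0.0001, 0.048] [0.0007, -0.0005, -0.002]
849 ((527.64892578125, 326.6492614746094), (62.780426025390625, 117.05162048339844), 4.416554927825928) 0.10563006838741493
```

View pics/s2c.png

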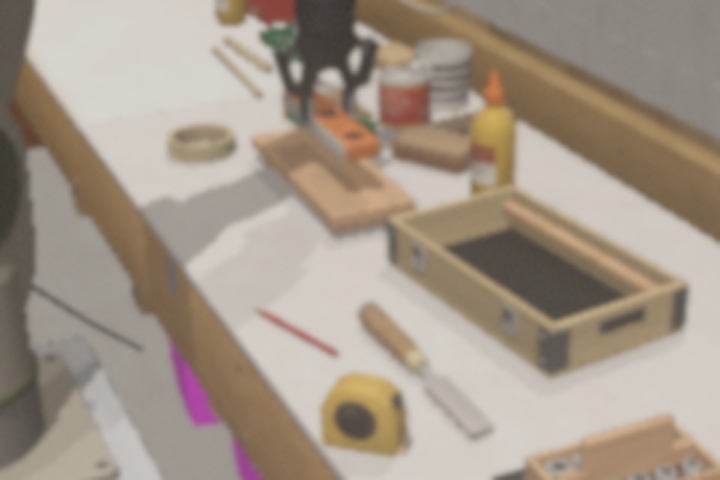

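The side view shows the level held horizontal above the shelf board, near crop (345, 125), with the case empty.

Call:
move_arm([
  {"delta_pos": [0.0015, 0, 0.025], "turn": [0, 0, -0.002], "fingers": 1},
  {"delta_pos": [0.0015, 0, 0.038], "turn": [0, 0, -0.002], "fingers": 1},
  {"delta_pos": [0.0015, 0, 0.045], "turn": [0, 0, -0.002], "fingers": 1},
  {"delta_pos": [0.0015, 0, 0.048], "turn": [0, 0, -0.002], "fingers": 1},
  {"delta_pos": [0.0015, 0, 0.049], "turn": [0, 0, -0.002], "fingers": 1},
  {"delta_pos": [0.0015, 0, 0.049], "turn": [0, 0, -0.002], "fingers": 1},
])

```text
clock: 17.48
position: [0.5253, 0.3877, 0.0551]
ee_rot: [0.717, 0.697, 0.001, -0.0]
ft_force: [0.5, 0.1, -1.5]
grip_width: 0.52
grasp_force: 62.0
```

```bash
python3 d.py 526 386 56 -1.66 424.8 -58.4 130 0.8
```

```text
t 17.48 p [525.3 387.7  55.1] yaw -1.55 tilt 0.09 F [ 0.5  0.1 -1.5] w 0.52 gf 62.0 j [-0.89  0.55  0.24  1.58 -0.15  1.02 -0.63]
[-0.0017, 0.0007, -0.0009] [0.0006, -0.0014, 0.0019]
[-0.4486, -0.0883, -0.0756] [0.0007, -0.0013, -0.041]
```

Call:
move_arm([
  {"delta_pos": [0, 0, 0.0015], "turn": [0, 0, 0], "fingers": 1},
  {"delta_pos": [0, 0, 0.0015], "turn": [0, 0, 0], "fingers": 1},
  {"delta_pos": [0, 0, 0.0015], "turn": [0, 0, 0], "fingers": 0.2},
  {"delta_pos": [0, 0, 0.0015], "turn": [0, 0, 0], "fingers": 0.2},
  {"delta_pos": [0, 0, 0.0015], "turn": [0, 0, 0], "fingers": 0.2},
  {"delta_pos": [0, 0, -0.05], "turn": [0, 0, 0], "fingers": 0.2},
  {"delta_pos": [0, 0, -0.1], "turn": [0, 0, 0], "fingers": 0.3},
  {"delta_pos": [-0.2, -0.04, -0.1], "turn": [0, 0, 0], "fingers": 0.4},
  {"delta_pos": [-0.2, -0.04, -0.1], "turn": [0, 0, 0], "fingers": 0.4},
  {"delta_pos": [-0.2, -0.04, -0.1], "turn": [0, 0, 0], "fingers": 0.4},
  {"delta_pos": [-0.2, -0.04, -0.1], "turn": [0, 0, 0], "fingers": 0.4},
  {"delta_pos": [-0.2, -0.04, -0.1], "turn": [0, 0, 0], "fingers": 0.4},
])

```text
clock: 18.98
position: [0.4798, 0.1883, 0.1547]
ee_rot: [0.717, 0.697, 0.001, -0.0]
ft_force: [0.3, 0.6, 0.1]
grip_width: 0.6
grasp_force: 0.0
```

```bash
python3 look.py t2.png; python3 d.py 424.8 -58.4 130 0.8
```

```text
mat handle 193 c 490.2 -334.0 wh 13.9 88.4 a 85.59 z 0.0686
mat handle 217 c 489.4 -445.3 wh 13.8 90.0 a 87.6 z 0.0683
case 18-35 123 c 602.2 15.4 wh 170.0 296.6 a 4.22 z 0.0298
orange none
case rim 1376 c 604.8 16.2 wh 183.5 309.4 a 5.73 z 0.0572
level on board 1076 c 527.5 421.4 wh 163.3 47.3 a 88.31 z 0.0568
chisel 887 c 432.4 -74.3 wh 73.7 291.1 a 1.42 z 0.0161
t 19.02 p [479.9 189.7 154.6] yaw -1.52 tilt 0.1 F [ 0.2 -0.1  0.5] w 0.601 gf 0.0 j [-0.77  0.16  0.33  1.88 -0.06  1.11 -0.44]
[-0.2495, -0.0485, 0.0242] [0.0006, -0.0016, -0.0405]
```

View pics/t2.png

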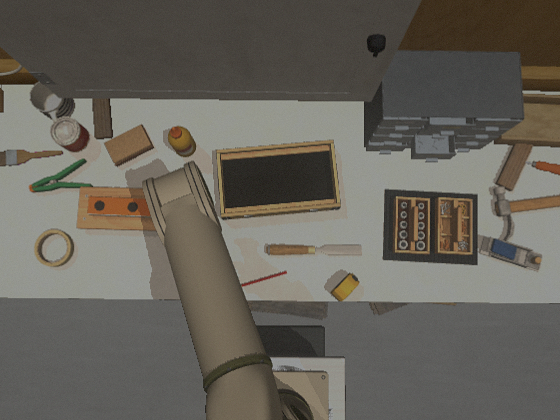

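The level lies along the board (top view, about row 206 from col 88) and both trays stand on the mat. Next is the chisel at (265–360, 249).

Call:
move_arm([
  {"delta_pos": [-0.2495, -0.0485, 0.024], "turn": [0, 0, -0.04], "fingers": 0.4},
  {"delta_pos": [-0.2495, -0.0485, 0.024], "turn": [0, 0, -0.04], "fingers": 0.4},
  {"delta_pos": [-0.2495, -0.0485, 0.024], "turn": [0, 0, -0.04], "fingers": 0.4},
  {"delta_pos": [-0.2495, -0.0485, 0.024], "turn": [0, 0, -0.04], "fingers": 0.4},
  {"delta_pos": [-0.2495, -0.0485, 0.024], "turn": [0, 0, -0.04], "fingers": 0.4},
  {"delta_pos": [-0.2495, -0.0485, 0.024], "turn": [0, 0, -0.04], "fingers": 0.4},
  {"delta_pos": [-0.2495, -0.0485, 0.024], "turn": [0, 0, -0.04], "fingers": 0.4},
])

```text
clock: 19.9
position: [0.4253, -0.0577, 0.1303]
ee_rot: [0.701, 0.713, 0.0, -0.0]
ft_force: [-0.2, 0.3, 0.1]
grip_width: 0.6
grasp_force: 0.0
```

```bash
python3 d.py 424.8 -58.4 15 0.8
```

```text
t 19.9 p [425.3 -57.7 130.3] yaw 0.92 tilt 0.03 F [-0.2  0.3  0.1] w 0.6 gf 0.0 j [-0.51 -0.02  0.54  2.11  0.01  1.05  0.04]
[-0.0007, -0.0005, 0.1153] [0.0002, -0.0004, 0.0021]
```

Call:
move_arm([
  {"delta_pos": [0, -0.0005, 0.05], "turn": [0, 0, 0.002], "fingers": 0.4},
  {"delta_pos": [0, -0.0005, 0.09], "turn": [0, 0, 0.002], "fingers": 0.4},
  {"delta_pos": [0, -0.0005, 0.108], "turn": [0, 0, 0.002], "fingers": 0.4},
  {"delta_pos": [0, -0.0005, 0.115], "turn": [0, 0, 0.002], "fingers": 0.4},
  {"delta_pos": [0, -0.0005, 0.115], "turn": [0, 0, 0.002], "fingers": 0.4},
  {"delta_pos": [0, -0.0005, 0.115], "turn": [0, 0, 0.002], "fingers": 1},
  {"delta_pos": [0, -0.0005, 0.115], "turn": [0, 0, 0.002], "fingers": 1},
  {"delta_pos": [0, -0.0005, 0.115], "turn": [0, 0, 0.002], "fingers": 1},
  {"delta_pos": [0, -0.0005, 0.115], "turn": [0, 0, 0.002], "fingers": 1},
])

```text
clock: 21.02
position: [0.4246, -0.0593, 0.0159]
ee_rot: [0.703, 0.711, 0.001, 0.0]
ft_force: [-1.1, 0.4, 6.3]
grip_width: 0.234
grasp_force: 58.4
```

```bash
python3 d.py 424.8 -58.4 115 0.8 602.4 38.1 115 5.7
```

```text
t 21.02 p [424.6 -59.3  15.9] yaw 0.63 tilt 0.12 F [-1.1  0.4  6.3] w 0.234 gf 58.4 j [-0.47  0.2   0.55  2.21 -0.15  0.77  0.18]
[0.001, 0.0003, -0.0991] [0.0016, -0.0013, -0.003]
[0.0956, 0.179, -0.0987] [0.0016, -0.0012, -0.0885]
```

Call:
move_arm([
  {"delta_pos": [0, 0, -0.03], "turn": [0, 0, 0], "fingers": 1},
  {"delta_pos": [0, 0, -0.07], "turn": [0, 0, 0], "fingers": 1},
  {"delta_pos": [0, 0, -0.1], "turn": [0, 0, 0], "fingers": 1},
  {"delta_pos": [0.02, 0.035, -0.1], "turn": [0, 0, -0.02], "fingers": 1},
  {"delta_pos": [0.04, 0.075, -0.1], "turn": [0, 0, -0.04], "fingers": 1},
  {"delta_pos": [0.06, 0.115, -0.1], "turn": [0, 0, -0.06], "fingers": 1},
  {"delta_pos": [0.08, 0.15, -0.1], "turn": [0, 0, -0.088], "fingers": 1},
  {"delta_pos": [0.095, 0.179, -0.1], "turn": [0, 0, -0.088], "fingers": 1},
  {"delta_pos": [0.095, 0.179, -0.1], "turn": [0, 0, -0.088], "fingers": 1},
  {"delta_pos": [0.095, 0.179, -0.1], "turn": [0, 0, -0.088], "fingers": 1},
])

```text
clock: 22.28
position: [0.6012, 0.0368, 0.115]
ee_rot: [0.671, 0.741, -0.0, -0.0]
ft_force: [-0.1, -0.3, -0.5]
grip_width: 0.237
grasp_force: 59.4
```

```bash
python3 d.py 602.6 38.1 23 5.7;python3 - <<'E'
from h import *
c=camera("side");save(c,"s3.png")
cv2.imwrite("pics/s3c.png",cv2.resize(cv2.imread("pics/s3.png")[130:260,200:380],None,fx=4,fy=4,interpolation=2))
E
```

```text
t 22.27 p [601.2  36.8 115. ] yaw 5.64 tilt 0.05 F [-0.1 -0.3 -0.5] w 0.237 gf 59.4 j [-0.54  0.41  0.51  1.7  -0.22  1.09  0.13]
[0.0011, 0.0016, 0.092] [-0.0009, -0.0003, -0.0011]
```

View pics/s3c.png

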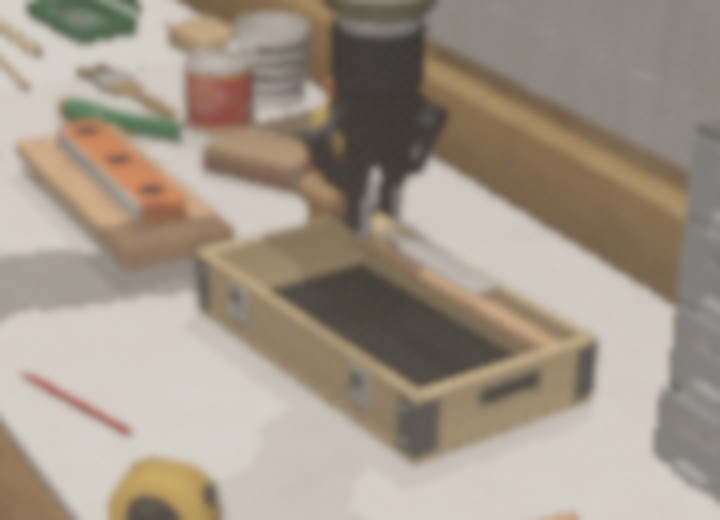

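The side view shows the chisel held level above the case, with the blade at about crop (440, 260). I'll lower it.

Call:
move_arm([
  {"delta_pos": [0.001, 0.0015, 0.04], "turn": [0, 0, -0.001], "fingers": 1},
  {"delta_pos": [0.001, 0.0015, 0.07], "turn": [0, 0, -0.001], "fingers": 1},
  {"delta_pos": [0.001, 0.0015, 0.085], "turn": [0, 0, -0.001], "fingers": 1},
  {"delta_pos": [0.001, 0.0015, 0.091], "turn": [0, 0, -0.001], "fingers": 1},
  {"delta_pos": [0.001, 0.0015, 0.092], "turn": [0, 0, -0.001], "fingers": 1},
  {"delta_pos": [0.001, 0.0015, 0.092], "turn": [0, 0, -0.001], "fingers": 1},
])

```text
clock: 23.08
position: [0.6038, 0.0387, 0.0242]
ee_rot: [0.671, 0.742, 0.001, 0.0]
ft_force: [-0.2, 0.4, -1.6]
grip_width: 0.236
grasp_force: 59.4
```

```bash
python3 d.py 602.6 38.1 23 5.7
```

```text
t 23.07 p [603.8  38.7  24.2] yaw 5.72 tilt 0.1 F [-0.2  0.4 -1.6] w 0.236 gf 59.4 j [-0.51  0.53  0.46  1.75 -0.29  0.93  0.18]
[-0.0005, -0.0013, 0.0012] [0.0015, -0.001, 0.0004]
```

Call:
move_arm([
  {"delta_pos": [0, 0, 0.0015], "turn": [0, 0, 0], "fingers": 1},
  {"delta_pos": [0, 0, 0.0015], "turn": [0, 0, 0], "fingers": 1},
  {"delta_pos": [0, 0, 0.0015], "turn": [0, 0, 0], "fingers": 0.4},
  {"delta_pos": [0, 0, 0.0015], "turn": [0, 0, 0], "fingers": 0.4},
  {"delta_pos": [0, 0, 0.0015], "turn": [0, 0, 0], "fingers": 0.4},
  {"delta_pos": [0, 0, -0.04], "turn": [0, 0, 0], "fingers": 0.4},
  {"delta_pos": [0, 0, -0.1], "turn": [0, 0, 0], "fingers": 0.4},
  {"delta_pos": [0, 0, -0.155], "turn": [0, 0, 0], "fingers": 0.4},
  {"delta_pos": [0, 0, -0.155], "turn": [0, 0, 0], "fingers": 0.4},
  {"delta_pos": [0, 0, -0.155], "turn": [0, 0, 0], "fingers": 0.4},
])

```text
clock: 24.32
position: [0.6029, 0.0387, 0.1777]
ee_rot: [0.671, 0.742, 0.0, -0.001]
ft_force: [-0.7, 1.0, -1.0]
grip_width: 0.596
grasp_force: 0.0
```

```bash
python3 look.py t3.png >/dev/null; python3 d.py 490.2 -334 170 -92.9
```

```text
t 24.38 p [602.6  38.6 177. ] yaw 5.74 tilt 0.11 F [ 0.6 -0.6 -0.6] w 0.6 gf 0.0 j [-0.56  0.36  0.53  1.63 -0.19  1.21  0.11]
[-0.3595, -0.149, 0.007] [-0.0019, 0.001, 1.7216]
```

Call:
move_arm([
  {"delta_pos": [-0.359, -0.148, 0.007], "turn": [0, 0, 1.716], "fingers": 0.4},
  {"delta_pos": [-0.359, -0.148, 0.007], "turn": [0, 0, 1.716], "fingers": 0.4},
  {"delta_pos": [-0.359, -0.148, 0.007], "turn": [0, 0, 1.716], "fingers": 0.4},
  {"delta_pos": [-0.359, -0.148, 0.007], "turn": [0, 0, 1.716], "fingers": 0.4},
  {"delta_pos": [-0.359, -0.148, 0.007], "turn": [0, 0, 1.716], "fingers": 0.4},
  {"delta_pos": [-0.359, -0.148, 0.007], "turn": [0, 0, 1.716], "fingers": 0.4},
  {"delta_pos": [-0.359, -0.148, 0.007], "turn": [0, 0, 1.716], "fingers": 0.4},
  {"delta_pos": [-0.359, -0.148, 0.007], "turn": [0, 0, 1.716], "fingers": 0.4},
  {"delta_pos": [-0.359, -0.148, 0.007], "turn": [0, 0, 1.716], "fingers": 0.4},
  {"delta_pos": [-0.359, -0.148, 0.007], "turn": [0, 0, 1.716], "fingers": 0.4},
  {"delta_pos": [-0.359, -0.148, 0.007], "turn": [0, 0, 1.716], "fingers": 0.4},
  {"delta_pos": [-0.359, -0.148, 0.007], "turn": [0, 0, 1.716], "fingers": 0.4},
])

```text
clock: 25.88
position: [0.4917, -0.3333, 0.1707]
ee_rot: [1.0, -0.021, -0.0, -0.0]
ft_force: [0.4, 0.6, -0.2]
grip_width: 0.601
grasp_force: 0.0
```

```bash
python3 d.py 491.1 -333.2 54 -92.6; python3 look.py t4.png; python3 - <<'E'
import cv2
a=cv2.imread('pics/t4.png')[120:280,60:500];cv2.imwrite('pics/t4c.png',cv2.resize(a,None,fx=1.8,fy=1.8,interpolation=2))
E
python3 - <<'E'
from h import *
W=np.load("W1.npy");Z=W[...,2]
# chisel in case: points above floor, central
ang=np.radians(5.7);d=W[...,:2]*1000-np.array([604.8,16.2])
x=d[...,0]*np.cos(ang)+d[...,1]*np.sin(ang);y=-d[...,0]*np.sin(ang)+d[...,1]*np.cos(ang)
m=(abs(x)<50)&(abs(y)<138)&(Z>.012)&(Z<.06)
p=np.c_[x[m],y[m]].astype(np.float32);print(m.sum(),cv2.minAreaRect(p),p.min(0),p.max(0),np.nanmax(Z[m]))
E
```

```text
t 25.88 p [ 491.7 -333.3  170.7] yaw -92.45 tilt 0.06 F [ 0.4  0.6 -0.2] w 0.601 gf 0.0 j [-0.24  0.46  0.99  1.68 -0.4   1.23 -0.78]
[-0.0006, 0.0, 0.1167] [-0.001, 0.0004, 0.0026]
mat handle none
mat handle none
case 18-35 717 c 602.3 14.1 wh 173.9 294.2 a 5.79 z 0.0262
orange 215 c 605.5 51.8 wh 150.8 211.5 a 5.95 z 0.0293
case rim 1373 c 604.8 15.9 wh 184.5 309.9 a 5.99 z 0.0573
level on board 1617 c 526.7 388.0 wh 232.9 47.3 a 88.14 z 0.0566
chisel 77 c 432.1 -76.0 wh 76.3 289.2 a 0.55 z 0.0067
903 ((0.24784469604492188, -1.7484130859375), (270.1031799316406, 99.19864654541016), 89.80615234375) [ -49.38911 -136.84377] [ 49.96153 133.367  ] 0.038105766509442404
```

View pics/t4c.png

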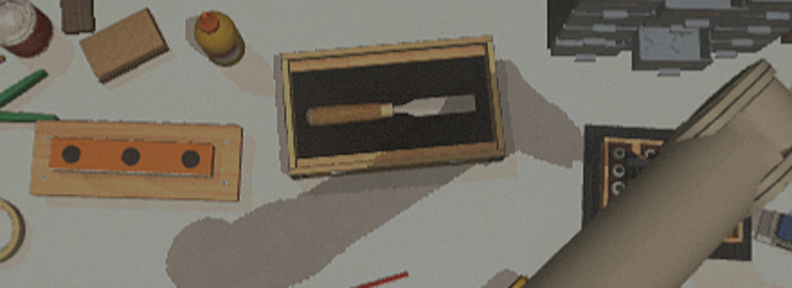

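The level is centred on the board (crop 50–213, row 158) and the chisel lies flat along the middle of the case (crop 306–475, row 107). Now the socket tray goes back.

Call:
move_arm([
  {"delta_pos": [0, 0, 0.05], "turn": [0, 0, 0.002], "fingers": 0.4},
  {"delta_pos": [0, 0, 0.09], "turn": [0, 0, 0.002], "fingers": 0.4},
  {"delta_pos": [0, 0, 0.11], "turn": [0, 0, 0.002], "fingers": 0.4},
  {"delta_pos": [0, 0, 0.116], "turn": [0, 0, 0.002], "fingers": 0.4},
  {"delta_pos": [0, 0, 0.116], "turn": [0, 0, 0.002], "fingers": 0.4},
  {"delta_pos": [0, 0, 0.116], "turn": [0, 0, 0.002], "fingers": 1},
  {"delta_pos": [0, 0, 0.116], "turn": [0, 0, 0.002], "fingers": 1},
  {"delta_pos": [0, 0, 0.116], "turn": [0, 0, 0.002], "fingers": 1},
  {"delta_pos": [0, 0, 0.116], "turn": [0, 0, 0.002], "fingers": 1},
  {"delta_pos": [0, 0, 0.116], "turn": [0, 0, 0.002], "fingers": 1},
  {"delta_pos": [0, 0, 0.08], "turn": [0, 0, 0.002], "fingers": 1},
  {"delta_pos": [0, 0, 0.03], "turn": [0, 0, 0.002], "fingers": 1},
])

```text
clock: 27.42
position: [0.4908, -0.3324, 0.1405]
ee_rot: [1.0, -0.024, -0.002, -0.001]
ft_force: [1.3, 0.5, -3.6]
grip_width: 0.126
grasp_force: 59.6
```

Call:
move_arm([
  {"delta_pos": [0, 0, -0.03], "turn": [0, 0, 0], "fingers": 1},
  {"delta_pos": [0, 0, -0.03], "turn": [0, 0, 0], "fingers": 1},
  {"delta_pos": [0, 0, -0.03], "turn": [0, 0, 0], "fingers": 1},
])

```text
clock: 27.8
position: [0.4913, -0.3326, 0.1693]
ee_rot: [1.0, -0.023, -0.001, -0.001]
ft_force: [-0.4, 0.2, -3.9]
grip_width: 0.126
grasp_force: 59.8
```

```bash
python3 d.py 595.6 108.6 172 -84.4
```

```text
t 27.8 p [ 491.3 -332.6  169.3] yaw -92.69 tilt 0.16 F [-0.4  0.2 -3.9] w 0.126 gf 59.8 j [-0.24  0.46  0.99  1.68 -0.41  1.22 -0.78]
[0.0835, -0.4456, -0.002] [-0.0022, 0.0017, -0.1446]
```

Call:
move_arm([
  {"delta_pos": [0.009, -0.05, -0.002], "turn": [0, 0, -0.015], "fingers": 1},
  {"delta_pos": [0.019, -0.1, -0.002], "turn": [0, 0, -0.03], "fingers": 1},
  {"delta_pos": [0.028, -0.15, -0.002], "turn": [0, 0, -0.05], "fingers": 1},
  {"delta_pos": [0.037, -0.2, -0.002], "turn": [0, 0, -0.065], "fingers": 1},
  {"delta_pos": [0.047, -0.25, -0.002], "turn": [0, 0, -0.08], "fingers": 1},
  {"delta_pos": [0.056, -0.3, -0.002], "turn": [0, 0, -0.1], "fingers": 1},
  {"delta_pos": [0.066, -0.35, -0.002], "turn": [0, 0, -0.115], "fingers": 1},
  {"delta_pos": [0.075, -0.4, -0.002], "turn": [0, 0, -0.13], "fingers": 1},
  {"delta_pos": [0.0835, -0.4445, -0.002], "turn": [0, 0, -0.1446], "fingers": 1},
  {"delta_pos": [0.0835, -0.4445, -0.002], "turn": [0, 0, -0.1446], "fingers": 1},
  {"delta_pos": [0.0835, -0.4445, -0.002], "turn": [0, 0, -0.1446], "fingers": 1},
])

```text
clock: 29.18
position: [0.5954, 0.1059, 0.1717]
ee_rot: [0.999, 0.048, -0.001, 0.0]
ft_force: [-0.1, -0.7, -5.3]
grip_width: 0.127
grasp_force: 60.2
```

```bash
python3 d.py 595.6 107.7 93 -84.4
```

```text
t 29.18 p [595.4 105.9 171.7] yaw -84.44 tilt 0.14 F [-0.1 -0.7 -5.3] w 0.127 gf 60.2 j [-0.93  0.45  0.88  1.64 -0.36  1.23 -1.44]
[0.0006, -0.0018, 0.0787] [0.0007, 0.0024, -0.0007]
```

Call:
move_arm([
  {"delta_pos": [0.0005, -0.0015, 0.03], "turn": [0, 0, 0], "fingers": 1},
  {"delta_pos": [0.0005, -0.0015, 0.055], "turn": [0, 0, 0], "fingers": 1},
  {"delta_pos": [0.0005, -0.0015, 0.07], "turn": [0, 0, 0], "fingers": 1},
  {"delta_pos": [0.0005, -0.0015, 0.077], "turn": [0, 0, 0], "fingers": 1},
  {"delta_pos": [0.0005, -0.0015, 0.079], "turn": [0, 0, 0], "fingers": 1},
  {"delta_pos": [0.0005, -0.0015, 0.079], "turn": [0, 0, 0], "fingers": 1},
])

```text
clock: 29.92
position: [0.5969, 0.1082, 0.0949]
ee_rot: [0.999, 0.049, 0.0, -0.001]
ft_force: [1.1, -0.7, -5.0]
grip_width: 0.129
grasp_force: 60.1
```

```bash
python3 d.py 595.6 107.7 92 -84.4
```

```text
t 29.93 p [596.9 108.2  94.9] yaw -84.43 tilt 0.08 F [ 1.1 -0.7 -5. ] w 0.129 gf 60.1 j [-0.89  0.53  0.83  1.71 -0.44  1.09 -1.4 ]
[-0.0014, 0.0004, 0.0029] [-0.001, -0.001, -0.0005]
```

Call:
move_arm([
  {"delta_pos": [-0.0005, 0, 0.0015], "turn": [0, 0, 0], "fingers": 1},
  {"delta_pos": [-0.0005, 0, 0.003], "turn": [0, 0, 0], "fingers": 1},
  {"delta_pos": [-0.0005, 0, 0.003], "turn": [0, 0, 0], "fingers": 1},
])

```text
clock: 30.3
position: [0.5967, 0.1083, 0.0938]
ee_rot: [0.999, 0.049, 0.001, -0.001]
ft_force: [-9.0, -0.6, 17.8]
grip_width: 0.122
grasp_force: 63.5
```

Call:
move_arm([
  {"delta_pos": [0, 0, -0.001], "turn": [0, 0, 0], "fingers": 0.4},
  {"delta_pos": [0, 0, -0.001], "turn": [0, 0, 0], "fingers": 0.4},
  {"delta_pos": [0, 0, -0.001], "turn": [0, 0, 0], "fingers": 0.4},
  {"delta_pos": [0, 0, -0.04], "turn": [0, 0, 0], "fingers": 0.4},
  {"delta_pos": [0, 0, -0.1], "turn": [0, 0, 0], "fingers": 0.4},
  {"delta_pos": [0, 0, -0.1], "turn": [0, 0, 0], "fingers": 0.4},
])

```text
clock: 31.05
position: [0.5984, 0.1079, 0.1957]
ee_rot: [0.999, 0.048, 0.004, -0.001]
ft_force: [-0.2, -0.2, -0.7]
grip_width: 0.606
grasp_force: 0.0
```

```bash
python3 d.py 489.4 -444.9 180 -92.65
```

```text
t 31.05 p [598.4 107.9 195.7] yaw -84.44 tilt 0.43 F [-0.2 -0.2 -0.7] w 0.606 gf 0.0 j [-0.94  0.43  0.9   1.62 -0.35  1.26 -1.46]
[-0.1622, 0.5397, 0.0133] [-0.0028, -0.007, 0.1433]
```

Call:
move_arm([
  {"delta_pos": [-0.161, 0.54, 0.01], "turn": [0, 0, 0.1433], "fingers": 0.4},
  {"delta_pos": [-0.161, 0.54, 0.01], "turn": [0, 0, 0.1433], "fingers": 0.4},
  {"delta_pos": [-0.161, 0.54, 0.01], "turn": [0, 0, 0.1433], "fingers": 0.4},
  {"delta_pos": [-0.161, 0.54, 0.01], "turn": [0, 0, 0.1433], "fingers": 0.4},
  {"delta_pos": [-0.161, 0.54, 0.01], "turn": [0, 0, 0.1433], "fingers": 0.4},
  {"delta_pos": [-0.161, 0.54, 0.01], "turn": [0, 0, 0.1433], "fingers": 0.4},
  {"delta_pos": [-0.161, 0.54, 0.01], "turn": [0, 0, 0.1433], "fingers": 0.4},
  {"delta_pos": [-0.161, 0.54, 0.01], "turn": [0, 0, 0.1433], "fingers": 0.4},
  {"delta_pos": [-0.161, 0.54, 0.01], "turn": [0, 0, 0.1433], "fingers": 0.4},
  {"delta_pos": [-0.161, 0.54, 0.01], "turn": [0, 0, 0.1433], "fingers": 0.4},
  {"delta_pos": [-0.161, 0.54, 0.01], "turn": [0, 0, 0.1433], "fingers": 0.4},
  {"delta_pos": [-0.161, 0.54, 0.01], "turn": [0, 0, 0.1433], "fingers": 0.4},
])

```text
clock: 32.55
position: [0.4896, -0.4432, 0.1804]
ee_rot: [1.0, -0.022, 0.0, -0.001]
ft_force: [0.2, -0.0, -0.3]
grip_width: 0.604
grasp_force: 0.0
```

```bash
python3 d.py 489.4 -444.9 52 -92.65; cat > lk2.py <<'E'
from h import *
import sys
c=camera("top");save(c,sys.argv[1]);W=world(c);Z=W[...,2]
for a,b,n in((205,268,"L handle"),(285,350,"R handle")):
    m=np.zeros(Z.shape,bool);m[132:228,a:b]=1;m&=(Z>.09)&(Z<.12)
    if m.sum()<9: continue
    v=W[m][:,:2]*1000;d=np.linalg.svd(v-v.mean(0),full_matrices=False)[2][0]
    print(n,cv2.minAreaRect(v.astype(np.float32)),np.percentile(Z[m],50),"dir",np.degrees(np.arctan2(d[1],d[0]))%180)
E
python3 lk2.py t5.png
```

```text
t 32.55 p [ 489.6 -443.2  180.4] yaw -92.48 tilt 0.1 F [ 0.2 -0.  -0.3] w 0.604 gf 0.0 j [ 0.03  0.6   0.94  1.48 -0.49  1.31 -0.6 ]
[-0.0001, 0.002, 0.1284] [-0.0018, -0.0, 0.003]
L handle ((595.5482177734375, 106.26972198486328), (89.372314453125, 12.343496322631836), 5.4550347328186035) 0.10688294153683664 dir 5.631187380339753
```

Call:
move_arm([
  {"delta_pos": [0, 0.002, 0.05], "turn": [0, 0, 0.002], "fingers": 0.4},
  {"delta_pos": [0, 0.002, 0.1], "turn": [0, 0, 0.002], "fingers": 0.4},
  {"delta_pos": [0, 0.002, 0.12], "turn": [0, 0, 0.002], "fingers": 0.4},
  {"delta_pos": [0, 0.002, 0.127], "turn": [0, 0, 0.002], "fingers": 0.4},
  {"delta_pos": [0, 0.002, 0.127], "turn": [0, 0, 0.002], "fingers": 0.4},
  {"delta_pos": [0, 0.002, 0.127], "turn": [0, 0, 0.002], "fingers": 1},
  {"delta_pos": [0, 0.002, 0.127], "turn": [0, 0, 0.002], "fingers": 1},
  {"delta_pos": [0, 0.002, 0.127], "turn": [0, 0, 0.002], "fingers": 1},
  {"delta_pos": [0, 0.002, 0.127], "turn": [0, 0, 0.002], "fingers": 1},
  {"delta_pos": [0, 0.002, 0.127], "turn": [0, 0, 0.002], "fingers": 1},
  {"delta_pos": [0, 0.002, 0.09], "turn": [0, 0, 0.002], "fingers": 1},
  {"delta_pos": [0, 0.002, 0.04], "turn": [0, 0, 0.002], "fingers": 1},
])

```text
clock: 34.1
position: [0.4875, -0.446, 0.1404]
ee_rot: [1.0, -0.024, -0.001, -0.001]
ft_force: [0.9, 0.2, -3.4]
grip_width: 0.126
grasp_force: 59.2
```

Call:
move_arm([
  {"delta_pos": [0, 0, -0.03], "turn": [0, 0, 0], "fingers": 1},
  {"delta_pos": [0, 0, -0.03], "turn": [0, 0, 0], "fingers": 1},
  {"delta_pos": [0, 0, -0.03], "turn": [0, 0, 0], "fingers": 1},
])

```text
clock: 34.48
position: [0.4879, -0.4462, 0.1692]
ee_rot: [1.0, -0.024, -0.001, -0.001]
ft_force: [-0.1, -0.2, -4.7]
grip_width: 0.128
grasp_force: 59.5
```

```bash
python3 d.py 612.7 -74.3 172 -84.4
```

```text
t 34.48 p [ 487.9 -446.2  169.2] yaw -92.74 tilt 0.16 F [-0.1 -0.2 -4.7] w 0.128 gf 59.5 j [ 0.04  0.62  0.93  1.49 -0.5   1.3  -0.6 ]
[0.1069, -0.3774, -0.0021] [-0.0024, 0.0013, -0.1455]
```

Call:
move_arm([
  {"delta_pos": [0.014, -0.05, -0.002], "turn": [0, 0, -0.02], "fingers": 1},
  {"delta_pos": [0.028, -0.1, -0.002], "turn": [0, 0, -0.04], "fingers": 1},
  {"delta_pos": [0.042, -0.15, -0.002], "turn": [0, 0, -0.06], "fingers": 1},
  {"delta_pos": [0.056, -0.2, -0.002], "turn": [0, 0, -0.08], "fingers": 1},
  {"delta_pos": [0.07, -0.25, -0.002], "turn": [0, 0, -0.1], "fingers": 1},
  {"delta_pos": [0.084, -0.3, -0.002], "turn": [0, 0, -0.12], "fingers": 1},
  {"delta_pos": [0.097, -0.34, -0.002], "turn": [0, 0, -0.145], "fingers": 1},
  {"delta_pos": [0.107, -0.3774, -0.002], "turn": [0, 0, -0.145], "fingers": 1},
  {"delta_pos": [0.107, -0.3774, -0.002], "turn": [0, 0, -0.145], "fingers": 1},
  {"delta_pos": [0.107, -0.3774, -0.002], "turn": [0, 0, -0.145], "fingers": 1},
  {"delta_pos": [0.107, -0.3774, -0.002], "turn": [0, 0, -0.145], "fingers": 1},
])

```text
clock: 35.85
position: [0.6125, -0.0765, 0.1726]
ee_rot: [0.999, 0.048, -0.0, -0.0]
ft_force: [0.3, 0.5, -3.5]
grip_width: 0.125
grasp_force: 59.9
```

```bash
python3 d.py 612.7 -74.3 93 -84.4;python3 lk2.py t6.png
```

```text
t 35.85 p [612.5 -76.5 172.6] yaw -84.55 tilt 0.06 F [ 0.3  0.5 -3.5] w 0.125 gf 59.9 j [-0.64  0.49  0.92  1.61 -0.41  1.24 -1.12]
[0.0005, -0.0021, 0.0796] [-0.0004, 0.0009, -0.0027]
L handle ((594.8887329101562, 106.11112213134766), (89.92972564697266, 12.131730079650879), 5.684298992156982) 0.10663306051489392 dir 5.707371984738614
```

Call:
move_arm([
  {"delta_pos": [0.0, -0.002, 0.03], "turn": [0, 0, 0], "fingers": 1},
  {"delta_pos": [0.0, -0.002, 0.055], "turn": [0, 0, 0], "fingers": 1},
  {"delta_pos": [0.0, -0.002, 0.07], "turn": [0, 0, 0], "fingers": 1},
  {"delta_pos": [0.0, -0.002, 0.077], "turn": [0, 0, 0], "fingers": 1},
  {"delta_pos": [0.0, -0.002, 0.079], "turn": [0, 0, 0], "fingers": 1},
  {"delta_pos": [0.0, -0.002, 0.079], "turn": [0, 0, 0], "fingers": 1},
])

```text
clock: 36.65
position: [0.6134, -0.0732, 0.0948]
ee_rot: [0.999, 0.048, 0.0, -0.0]
ft_force: [-0.3, -0.5, -4.8]
grip_width: 0.13
grasp_force: 59.8
```

```bash
python3 d.py 612.7 -74.3 92 -84.4
```

```text
t 36.65 p [613.4 -73.2  94.8] yaw -84.44 tilt 0.07 F [-0.3 -0.5 -4.8] w 0.13 gf 59.8 j [-0.6   0.57  0.86  1.68 -0.48  1.11 -1.07]
[-0.0008, 0.0011, 0.0028] [-0.0007, -0.001, -0.0008]
```

Call:
move_arm([
  {"delta_pos": [-0.0005, 0.001, 0.0015], "turn": [0, 0, 0], "fingers": 1},
  {"delta_pos": [-0.0005, 0.001, 0.003], "turn": [0, 0, 0], "fingers": 1},
  {"delta_pos": [-0.0005, 0.001, 0.003], "turn": [0, 0, 0], "fingers": 1},
])

```text
clock: 37.02
position: [0.613, -0.0743, 0.093]
ee_rot: [0.999, 0.048, 0.001, -0.001]
ft_force: [-6.9, 0.8, 11.5]
grip_width: 0.131
grasp_force: 62.3
```

Seated. I'll release, rise, and back off toward the mat side.

Call:
move_arm([
  {"delta_pos": [0, 0, -0.001], "turn": [0, 0, 0], "fingers": 0.4},
  {"delta_pos": [0, 0, -0.001], "turn": [0, 0, 0], "fingers": 0.4},
  {"delta_pos": [0, 0, -0.001], "turn": [0, 0, 0], "fingers": 0.4},
  {"delta_pos": [0, 0, -0.04], "turn": [0, 0, 0], "fingers": 0.4},
  {"delta_pos": [0, 0, -0.1], "turn": [0, 0, 0], "fingers": 0.4},
  {"delta_pos": [-0.06, 0.2, -0.12], "turn": [0, 0, 0], "fingers": 0.4},
  {"delta_pos": [-0.06, 0.2, -0.12], "turn": [0, 0, 0], "fingers": 0.4},
  {"delta_pos": [-0.06, 0.2, -0.12], "turn": [0, 0, 0], "fingers": 0.4},
  {"delta_pos": [-0.06, 0.2, -0.12], "turn": [0, 0, 0], "fingers": 0.4},
  {"delta_pos": [-0.06, 0.2, -0.12], "turn": [0, 0, 0], "fingers": 0.4},
  {"delta_pos": [-0.06, 0.2, -0.12], "turn": [0, 0, 0], "fingers": 0.4},
  {"delta_pos": [-0.06, 0.2, -0.12], "turn": [0, 0, 0], "fingers": 0.4},
])

```text
clock: 38.52
position: [0.573, -0.2773, 0.2107]
ee_rot: [0.999, 0.05, -0.0, -0.001]
ft_force: [0.5, -0.4, 0.4]
grip_width: 0.6
grasp_force: 0.0
```

```bash
python3 lk2.py t7.png; python3 look.py t8.png|grep level; python3 d.py; python3 - <<'E'
import cv2
a=cv2.imread('pics/t8.png')[120:280,60:500];cv2.imwrite('pics/t8c.png',cv2.resize(a,None,fx=1.8,fy=1.8,interpolation=2))
E
```

```text
L handle ((595.2001342773438, 106.10862731933594), (89.67632293701172, 12.057746887207031), 5.445598125457764) 0.10665156476188246 dir 5.610379899374948
R handle ((613.0110473632812, -75.96961212158203), (87.62853240966797, 12.582579612731934), 5.137906074523926) 0.10689985887513155 dir 5.541663277171381
level on board 1614 c 526.8 387.3 wh 231.9 47.5 a 88.15 z 0.0567
t 38.62 p [ 572.8 -277.8  210.9] yaw -84.33 tilt 0.07 F [ 1.  -0.4  0.8] w 0.601 gf 0.0 j [-0.29  0.51  0.94  1.51 -0.42  1.33 -0.78]
```

View pics/t8c.png

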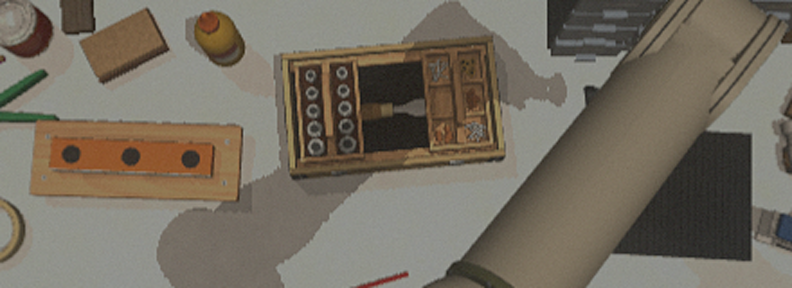

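Both trays are back within about 1.5 mm of where they started. The chisel shows in the gap between them (crop 365–425, row 107), and the level is on the board.

```bash
python3 -c "
from workcell import hand_in; print(hand_in())"
```

```text
the job is handed in; nothing more can be done
None
```

The job is handed in with no verdict returned: the level is centred on the shelf board, the chisel lies flat along the middle of the case floor, and both trays are back on the ledges within about 1.5 mm of their starting places, all released, at about 39 s.

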